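# Push the spoon tray home into its corner guide

### The job

Push the small black tray with the teaspoon in it (not the longer one with the big serving spoon) along the counter, by its outer edges only, until it sits fully home in the low wooden corner guide: its long far side flush along the guide's long rail and its left end up against the guide's short end stop. The teaspoon rides along lying in the tray: do not touch it, do not reach into the tray, do not lift or tip anything, and leave everything else on the counter where it stands. Finish with the hand clear of it all.

Things in the scene. Friction and masses are not known exactly. Their poses are not given: they have to be found in the camera images.
- tray: shallow black rectangular tray, 115 mm (x) by 260 mm (y), raised rim 12 mm high and 12 mm wide all round, floor 3 mm thick; about 0.35 kg, loose. Origin: centre of its underside; z up, y along its long side, x away from the robot. It starts nearer the robot than the guide's long rail and right of its end stop, turned up to 0.35 rad from the guide.
- corner_guide: low L-shaped wooden guide fixed to the counter, bars 26 mm high, 16 mm thick. Origin: on the counter where the centre of the tray belongs when fully home, axes then parallel to the tray's. x points away from the robot: inner face of the long rail at x = 57.5 mm, y -130 to 146 mm. y points left: inner face of the short end stop at y = 130 mm, x -27 to 57 mm. Near side and right end are open.
- spoon: steel teaspoon, 133 by 27 mm and 11 mm high, lying loose in the tray along its length (may slide a little on the tray floor). Origin: centre of its underside. Not to be touched.
- jar_a: bystander: glass jar of preserves with a green lid, 60 mm across, 75 mm high, loose; origin at the centre of its underside
- jar_b: bystander: glass jar of preserves with a red lid, 59 mm across, 75 mm high, loose; origin at the centre of its underside
- mill_tall: bystander: turned wooden mill, 52 mm across, 160 mm high, loose; origin at the centre of its underside

How it is judged (in metres and radians):
At the end, for the whole second after the job is handed in: The tray lies flat and at rest in the guide, its centre within 5 mm of its home place both ways and parallel to the guide within 0.025 rad, the teaspoon still lying in it (centre within 50 mm across and 110 mm along of the tray centre) (x of tray in the frame of corner_guide between -0.005 and 0.005 m and y of tray in the frame of corner_guide between -0.005 and 0.005 m and angle between the y axis of tray and the y axis of corner_guide, either way round below 0.025 rad and height (world z) of tray below 0.004 m and angle between tray's own z axis and vertical below 0.04 rad and linear speed of tray below 0.01 m/s and x of spoon in the frame of tray between -0.05 and 0.05 m and y of spoon in the frame of tray between -0.11 and 0.11 m and z of spoon in the frame of tray below 0.02 m); the robot touches nothing.
It fails at once if the tray is lifted more than 8 mm or tipped more than 0.1 rad (height (world z) of tray above 0.008 m or angle between tray's own z axis and vertical above 0.1 rad).
It fails at once if the hand or arm touches the teaspoon with more than 0.5 N (contact force between any of the arm, the fingers and spoon above 0.5 N).
It fails at once if the teaspoon leaves the tray or is lifted (not (x of spoon in the frame of tray between -0.05 and 0.05 m and y of spoon in the frame of tray between -0.11 and 0.11 m and z of spoon in the frame of tray below 0.02 m)).
It fails at once if the fingers reach down into the tray (the grasp point within the tray's outline and less than 30 mm above the counter) (x of the grasp point in the frame of tray between -0.054 and 0.054 m and y of the grasp point in the frame of tray between -0.126 and 0.126 m and height (world z) of the grasp point below 0.03 m).
It fails at once if a jar or the tall mill is moved more than 10 mm (distance of any of jar_a, jar_b, mill_tall from where it was at the start of the episode above 0.01 m).
It also fails if it takes over 61 s, if anything falls off the work surface, if the arm or the gripper's body presses on something with over 40 N, if the wrist force passes 120 N, or if a joint passes its speed limit or range.

### The arm

A 6-joint arm with a two-finger parallel gripper is mounted at the origin on a cart in front of the work surface, level with it; the furniture and walls round the work are solid. World frame = base frame: x ahead of the robot, y to its left, z up, the work surface at z = 0. Lengths are in mm, angles in degrees, forces in N, time in s.
With the tool pointing down it reaches from about 300 to 850 mm from the base axis. Payload 4.2 kg.
Tool frame: the origin (TCP) lies at the very end of the fingers, on their centre line; the grasp point (between the pads) lies 19 mm behind it; x points along the fingers, z is the direction in which the jaws open and shut, and the axes are right-handed (so a half turn about x gives the same grasp; the last joint's range is limited). The gripper opens to 91 mm and grips with 3 to 60 N. Pads are 32 mm wide; open, the fingers measure 118 mm over their backs; the gripper's body (76 mm by 178 mm) begins 60 mm behind the grasp point.
Start: joints at [64.63, 18.312, 89.639, -0, 72.044, -1.146], TCP at [235.936, 524.383, 213.976] pointing down, gripper open.
Joint ranges: [-177.97, 177.97], [-48.28, 115.42], [12.27, 149.76], [-77.06, 257.06], [2.81, 150.46], [-146.56, 146.56]. Speed limits (degrees/s): [147.25, 147.25, 180, 180, 180, 180].

### API

Orientations are given as [roll, pitch, yaw] about the fixed x, y, z axes, in that order (R = Rz(yaw) Ry(pitch) Rx(roll)).
In Python, from workcell import state, grab_frame, camera_info, env, search_frame, place_of gives the robot as it stands.
- The arm moves only by the tool drive_tool, never from a script. Its argument "plan" is a list of rows, each a list of 7 numbers: the turn, a rotation vector about the world's x, y, z in degrees, then the shift along the world's x, y, z in mm, then the finger opening in mm, from 0 to 91.2. In form: [[wx, wy, wz, dx, dy, dz, jaw], ...]. A call has 1 to 10 rows; each row is the pose to reach, as a shift and turn from the pose measured when the call began; what a row does not reach only later rows make up. A row lasts 1/8 s, in which the tool goes at most 62.5 mm and 10.7 degrees, less where a joint would pass 70% of its speed; a pose out of reach is approached as far as the arm can. A call with a gripper value outside its range is refused whole. The fingers move at their own pace and stop on an object; "grip_force" is the grip in N (left out, the last holds). Time passes only in rows, so rows that repeat a pose let the fingers close. It gives the time, the measured TCP pose, the force and the opening at its end, in the units of the state.
- state(): the state, without advancing time (a new reading comes with each control period).
- grab_frame(name): name is "scene" or "side" or "wrist"; returns the picture (420x560x3 uint8, red, green, blue); there is no depth.
- camera_info(name): a dict with "intrinsics" (3x3 intrinsics, pixels), "origin" and "orientation" of the camera in the world; the wrist camera has in their place "hand_eye" (4x4, takes a point from camera to tool coordinates, whose origin is the TCP and whose axes are the tool frame's). Camera axes: x right, y down, z forward; pixel columns grow to the right and rows downward; lengths in mm; the calibration is good to about 2 mm. A picture is of the moment at which its call begins: read the wrist's pose just before it. camera_info takes no time and is no camera call.
- env.job_done(): hands the job in, once; it reports no verdict.
Trained networks look in the newest picture that a camera, given by its name, has taken for a name from the list of things; names that differ only in an ending like _2 or _b are one class to them, and where a whole thing is asked for, a point or a joint stands for the part that bears it (a point fixed in the world has none). Each returns a list of dicts, best first, with "p" (0 to 1); they miss things now and then, are a little off and sometimes report something else, mostly with a low value. They report only what shows in the picture. A call takes as long as a camera call.
- search_frame(camera, label): "rect" ([left, top, right, bottom] as shares, 0 to 1, of the picture: columns of its width, rows of its height, round what is visible of it).
- place_of(camera, label): "location" ([column, row] as shares, 0 to 1, of the picture: columns of its width, rows of its height: a listed point, or the origin of a listed thing).
The state is a dict: "time_s": time; "qpos": joint angles; "qvel": joint speeds; "effort": joint torques, N m; "ee_pos": TCP position; "ee_rot": TCP orientation; "force": force on the tool from outside, world axes, zero at the start; "torque": the same for the moment, N m; "gripper_width": finger opening in mm.
Only numpy, scipy, OpenCV 4.12 (cv2) and the standard library are available. Lean on these libraries where they do the work, as an engineer would, in place of code of your own. Each camera call takes 0.05 s, during which the arm holds its last target. There are 200 camera calls.

## Working session

There is one attempt and no reset: what is moved stays moved. The work goes in short steps, Python scripts to look and compute and a tool call to move; the robot and the scene stay as the last step left them, time stands still between calls to the robot, and variables do not carry over. Pictures are saved under pics/ and viewed, about 8 in all and at most 12, crops included, and the job is handed in when it is done.

Besides the shell and the picture viewer there is one more tool, called after "Call:" by a JSON object that holds its "op" and its "data". drive_tool: Moves the arm, as the interface text tells. Its arguments: {"type":"object","properties":{"plan":{"type":"array"},"grip_force":{"type":"number"}},"required":["plan"]}

```bash
mkdir -p pics; cat > h.py <<'E'
import numpy as np, cv2
from workcell import *
def save(c,n):
    im=grab_frame(c); cv2.imwrite(f'pics/{n}.png',im[:,:,::-1]); return im
def rot(o):
    from scipy.spatial.transform import Rotation as R
    o=np.array(o,float)
    return o if o.shape==(3,3) else R.from_euler('xyz',o,degrees=True).as_matrix()
def ray(c,uv,z=0):
    i=camera_info(c);K=np.array(i['intrinsics'])
    if c=='wrist':
        s=state();T=np.eye(4);T[:3,:3]=rot(s['ee_rot']);T[:3,3]=s['ee_pos'];T=T@np.array(i['hand_eye']);Rm=T[:3,:3];o=T[:3,3]
    else: Rm=rot(i['orientation']);o=np.array(i['origin'])
    d=Rm@np.linalg.inv(K)@np.array([uv[0],uv[1],1.]);return o+d*(z-o[2])/d[2]
E
python3 - <<'E'
from h import *
print(state()); print(camera_info('scene'))
for c in ('scene','side','wrist'):
    save(c,c+'0')
    for n in ('tray','corner_guide','spoon','jar_a','jar_b','mill_tall'):
        for r in place_of(c,n)[:2]:
            uv=np.array(r['location'])*[560,420]
            print(c,n,round(r['p'],2),uv.round(),ray(c,uv,0).round())
E
```

```text
{'time_s': 0.0, 'qpos': array([ 6.46294196e+01,  1.83518350e+01,  8.97068033e+01,  1.43861084e-04,
        7.20450123e+01, -1.14785756e+00]), 'qvel': array([ 0.05648667,  0.0164008 , -0.01736538,  0.00598164, -0.10246345,
       -0.04559203]), 'effort': array([-2.20507286e-04, -4.12450111e+01, -2.31978339e+01,  7.30304746e-02,
        4.55464376e-02, -1.25202373e-04]), 'ee_pos': array([235.70876437, 523.90151466, 213.11566298]), 'ee_rot': array([ 178.77653645,   89.89634941, -115.44623088]), 'force': array([ 0.19087605, -0.04475684,  0.50194631]), 'torque': array([-0.02349989, -0.03841244, -0.03930427]), 'gripper_width': 91.18749848069957}
{'intrinsics': array([[404.54057754,   0.        , 275.40747544],
       [  0.        , 404.54057754, 209.94287283],
       [  0.        ,   0.        ,   1.        ]]), 'origin': array([-121.94356599, -542.28366974,  878.59560902]), 'orientation': array([-135.52253997,   -0.25729746,  -53.55182352])}
scene tray 0.91 [289. 233.] [ 522. -121.   -0.]
scene corner_guide 0.95 [287. 203.] [619. -44.   0.]
scene corner_guide 0.5 [390. 284.] [ 536. -430.    0.]
scene spoon 0.57 [284. 230.] [ 523. -103.    0.]
scene jar_a 0.95 [409. 266.] [ 620. -445.    0.]
scene jar_a 0.8 [390. 282.] [ 541. -428.    0.]
scene jar_b 0.95 [409. 266.] [ 620. -445.    0.]
scene jar_b 0.8 [390. 282.] [ 541. -428.    0.]
scene mill_tall 0.91 [174. 193.] [444. 269.   0.]
side spoon 0.49 [291. 231.] [ 517. -103.    0.]
side jar_a 0.87 [255. 186.] [ 619. -419.    0.]
side jar_b 0.87 [255. 186.] [ 619. -419.    0.]
side mill_tall 0.72 [343. 322.] [430. 278.   0.]
side mill_tall 0.31 [288. 235.] [525. -83.   0.]
```

View pics/scene0.png

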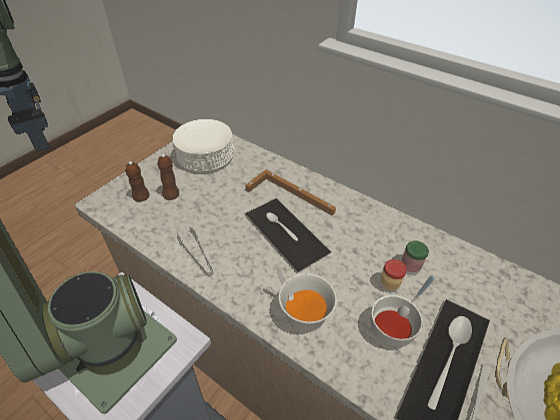

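View pics/side0.png

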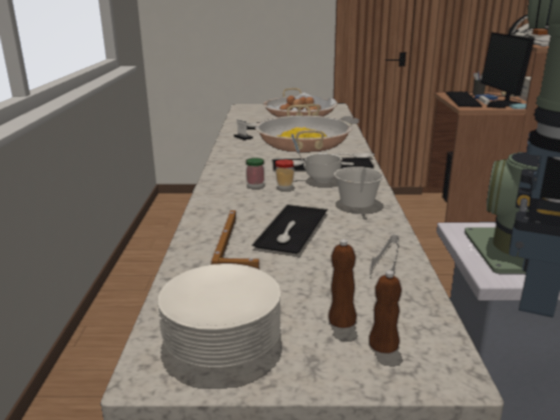

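The scene picture shows the target tray at about (246–329, 199–269) with the teaspoon in it. The guide is beyond it: the end stop runs from (246,187) to (267,171) and the rail on to (335,210). Bowl with orange contents is at (305,300), just right of the tray. The mills are at (137,180) and (168,177).

```bash
cat >> h.py <<'E'
def pts(c,mask,z,step=1):
    v,u=np.nonzero(mask); i=camera_info(c)
    return np.array([ray(c,(a,b),z)[:2] for a,b in list(zip(u,v))[::step]])
def blob(m,uv):
    n,l,s,ce=cv2.connectedComponentsWithStats(m.astype(np.uint8))
    k=min((k for k in range(1,n) if s[k,4]>150),key=lambda k:np.hypot(*(ce[k]-uv))); return l==k,s[k]
def trayfit(c,im,uv,thr=60):
    m,s=blob(cv2.morphologyEx((im.max(2)<thr).astype(np.uint8),cv2.MORPH_OPEN,np.ones((3,3))),uv)
    cs,_=cv2.findContours(m.astype(np.uint8),0,1); h=cv2.convexHull(cs[0])[:,0]
    P=np.array([ray(c,p,12)[:2] for p in h]).astype(np.float32)
    return cv2.minAreaRect(P),s
def woodmask(im):
    hsv=cv2.cvtColor(im,cv2.COLOR_RGB2HSV); return (hsv[:,:,0]<22)&(hsv[:,:,1]>110)&(hsv[:,:,2]>60)
E
python3 - <<'E'
from h import *
im=grab_frame('scene')
print(trayfit('scene',im,(288,233)))
m,s=blob(woodmask(im),(290,192));print(s)
cs,_=cv2.findContours(m.astype(np.uint8),0,1)
print(cv2.approxPolyDP(cs[0],3,True)[:,0].tolist())
for p in cv2.approxPolyDP(cs[0],3,True)[:,0]: print(p,ray('scene',p,26).round(),ray('scene',p,0).round())
E
```

```text
(((530.6502075195312, -122.20306396484375), (255.7349090576172, 73.68439483642578), 72.44124603271484), array([261, 201,  68,  61, 907], dtype=int32))
[246 170  90  45 642]
[[246, 184], [250, 190], [266, 173], [272, 181], [331, 214], [334, 212], [331, 205], [328, 207], [266, 170]]
[246 184] [591.  94.  26.] [612. 114.   0.]
[250 190] [576.  67.  26.] [598.  85.   0.]
[266 173] [671.  76.  26.] [695.  95.   0.]
[272 181] [651.  37.  26.] [675.  55.   0.]
[331 214] [ 638. -188.   26.] [ 661. -178.    0.]
[334 212] [ 650. -191.   26.] [ 673. -181.    0.]
[331 205] [ 670. -169.   26.] [ 694. -158.    0.]
[328 207] [ 657. -166.   26.] [ 681. -155.    0.]
[266 170] [683.  85.  26.] [707. 105.   0.]
```

```bash
python3 - <<'E'
from h import *
s=state();print(rot(s['ee_rot']).round(2).tolist(), camera_info('wrist')['hand_eye'].round(2).tolist())
print('bowl',ray('scene',(305,325),0),ray('scene',(278,300),50),ray('scene',(335,300),50),ray('scene',(306,277),50),ray('scene',(264,290),50))
E
```

```text
[[0.0, -0.91, 0.41], [0.0, 0.41, 0.91], [-1.0, 0.0, 0.0]] [[-0.0, -0.28, 0.96, -170.6], [-0.0, -0.96, -0.28, 77.85], [1.0, -0.0, 0.0, 0.24], [0.0, 0.0, 0.0, 1.0]]
bowl [ 307.73036574 -317.41290853    0.        ] [ 299.2227352  -243.44453354   50.        ] [ 379.36090648 -351.31724193   50.        ] [ 393.19139696 -260.38179772   50.        ] [ 301.46455953 -200.11502941   50.        ]
```

Call:
{"op": "drive_tool", "data": {"plan": [[0,0,-10,20,-20,60,91],[0,0,-20,50,-60,120,91],[0,0,-30,90,-110,170,91],[0,0,-40,130,-170,190,91],[0,0,-50,160,-230,190,91],[0,0,-58,190,-290,190,91],[0,0,-65,210,-350,190,91],[0,0,-65,230,-410,190,91],[0,0,-65,250,-470,190,91],[0,0,-65,260,-530,190,91]]}}

```text
time_s: 2.35
ee_pos: [483.4, 43.9, 403.8]
ee_rot: [12.9, 90.0, 13.6]
force: [0.8, -0.4, 1.1]
gripper_width: 91.1
```

Call:
{"op": "drive_tool", "data": {"plan": [[0,0,0,20,-60,0,91],[0,0,0,30,-110,0,91],[0,0,0,30,-110,0,91],[0,0,0,30,-110,0,91]]}}

```text
time_s: 2.85
ee_pos: [513.3, -65.7, 403.8]
ee_rot: [61.3, 89.9, 62.1]
force: [-0.4, 0.4, -0.5]
gripper_width: 90.9
```

```bash
python3 - <<'E'
from h import *
s=state();print(s['ee_pos'],rot(s['ee_rot']).round(3).tolist())
im=save('wrist','w1')
for n in ('tray','corner_guide','spoon'):
    for r in place_of('wrist',n)[:2]:
        uv=np.array(r['location'])*[560,420]; print(n,round(r['p'],2),uv.round(),ray('wrist',uv,0).round(1))
E
```

```text
[513.27361765 -65.68702573 403.81711738] [[0.0, -0.013, 1.0], [0.001, 1.0, 0.013], [-1.0, 0.001, 0.001]]
tray 0.56 [272. 190.] [ 509.4 -116.2    0. ]
spoon 0.69 [284. 175.] [529.1 -89.9   0. ]
```

View pics/w1.png

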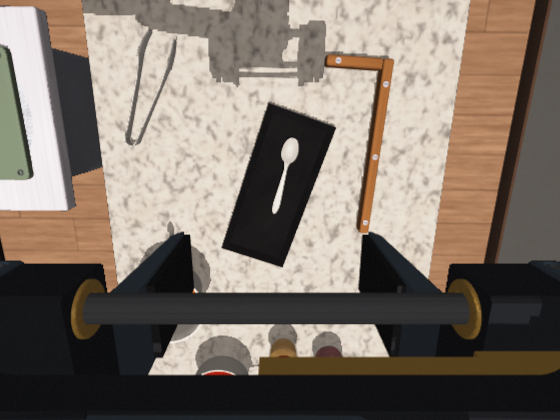

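The wrist view shows the whole tray, with corners (268,103), (335,126), (282,266) and (223,247). The guide's end stop runs from (326,58) to (392,62) and its rail comes down to (363,232). Next I'll measure both.

```bash
cat >> h.py <<'E'
def guidefit(c,im,uv):
    m,s=blob(woodmask(im),uv); cs,_=cv2.findContours(m.astype(np.uint8),0,1)
    c0=cs[0]; a=cv2.approxPolyDP(c0,4,True)[:,0]
    return a,[ray(c,p,26)[:2].round(1).tolist() for p in a],s
E
python3 - <<'E'
from h import *
im=cv2.imread('pics/w1.png')[:,:,::-1].copy()
m=(im.max(2)<60).astype(np.uint8);m[:95]=0;m[270:]=0;m[:,:200]=0;m[:,345:]=0
cs,_=cv2.findContours(m,0,1);c=max(cs,key=cv2.contourArea);h=cv2.convexHull(c)[:,0]
P=np.array([ray('wrist',p,12)[:2] for p in h],np.float32);r=cv2.minAreaRect(P);print(r,cv2.boxPoints(r).round(1).tolist())
w=woodmask(im);w[:50]=0;w[240:]=0;w[:,:320]=0;w[:,400:]=0
a,q,s=guidefit('wrist',np.where(w[:,:,None],im,255).astype(np.uint8),(370,130))
for x,y in zip(a,q): print(x,y)
E
```

```text
((515.36083984375, -113.39022827148438), (257.6552734375, 113.43537902832031), 71.84149932861328) [[421.29998779296875, -218.10000610351562], [529.0999755859375, -253.5], [609.4000244140625, -8.699999809265137], [501.6000061035156, 26.700000762939453]]
[329  54] [590.9, 96.4]
[326  66] [587.4, 79.9]
[382  70] [671.4, 75.7]
[357 223] [653.5, -165.1]
[359 231] [658.0, -179.3]
[366 232] [670.1, -180.9]
[368 223] [672.0, -164.8]
[364 226] [665.8, -170.2]
[362 221] [661.6, -161.4]
[369 221] [673.4, -161.2]
[393  60] [686.3, 89.7]
```

```bash
python3 - <<'E'
from h import *
a=cv2.resize(cv2.imread('pics/scene0.png')[220:340,230:350],(400,400),interpolation=2)
b=cv2.resize(cv2.imread('pics/w1.png')[200:320,130:250],(400,400),interpolation=2)
cv2.imwrite('pics/z.png',np.hstack([a,b]))
for z in (0,40,60,80,100,120): print(z,'scene tips',ray('scene',(264,290),z)[:2].round(),ray('scene',(278,268),z)[:2].round(),'wrist',ray('wrist',(171,225),z)[:2].round())
E
```

```text
0 scene tips [ 327. -179.] [ 404. -167.] wrist [ 331. -182.]
40 scene tips [ 307. -196.] [ 380. -184.] wrist [ 344. -168.]
60 scene tips [ 296. -204.] [ 368. -193.] wrist [ 350. -162.]
80 scene tips [ 286. -213.] [ 356. -202.] wrist [ 357. -155.]
100 scene tips [ 276. -221.] [ 344. -210.] wrist [ 363. -148.]
120 scene tips [ 266. -229.] [ 332. -219.] wrist [ 369. -141.]
```

View pics/z.png

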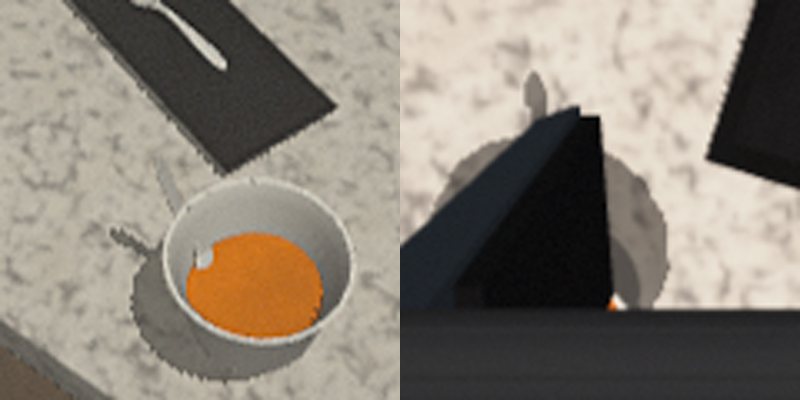

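The picture confirms a grey utensil handle at the bowl's far-left side, near (280,268) in the scene view. I'll keep left of it.

Call:
{"op": "drive_tool", "data": {"plan": [[0,0,10,-20,-6,-30,91],[0,0,20,-40,-10,-60,91],[0,0,30,-60,-15,-90,91],[0,0,40,-80,-20,-120,91],[0,0,50,-90,-25,-150,91],[0,0,60,-98,-29,-180,91],[0,0,70,-101,-29,-210,91],[0,0,80,-101,-29,-230,91],[0,0,86,-101,-29,-240,91],[0,0,86,-101,-29,-240,91]]}}

```text
time_s: 4.3
ee_pos: [411.8, -92.9, 163.8]
ee_rot: [44.5, 89.9, 131.4]
force: [0.2, 0.4, -1.0]
gripper_width: 91.0
```

Call:
{"op": "drive_tool", "data": {"plan": [[0,0,0,0,0,-40,91],[0,0,0,0,0,-80,91],[0,0,0,0,0,-110,91],[0,0,0,0,0,-110,91],[0,0,0,0,0,-110,91]]}}

```text
time_s: 4.92
ee_pos: [413.1, -92.9, 55.1]
ee_rot: [-46.8, 89.9, 40.1]
force: [-0.1, -0.1, -0.7]
gripper_width: 90.7
```

```bash
python3 - <<'E'
from h import *
s=state();print(s['ee_pos'],rot(s['ee_rot']).round(3).tolist(),s['force'])
save('scene','s2');save('wrist','w2')
cv2.imwrite('pics/c2.png',np.hstack([cv2.imread('pics/s2.png')[120:360,140:420],cv2.imread('pics/w2.png')[::2,::2][:240]if 0 else cv2.resize(cv2.imread('pics/w2.png'),(320,240))]))
E
```

```text
[413.11924141 -92.93645083  55.11774328] [[0.001, -0.999, 0.054], [0.001, 0.054, 0.999], [-1.0, -0.001, 0.001]] [-0.09866857 -0.13838134 -0.65187573]
```

View pics/c2.png

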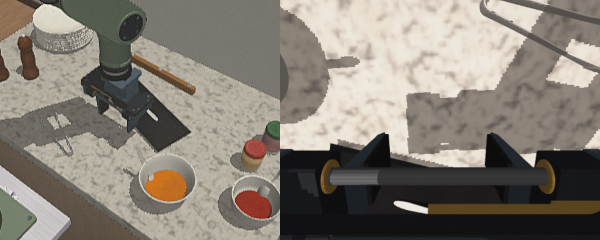

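Call:
{"op": "drive_tool", "data": {"plan": [[0,0,0,0,0,-25,91],[0,0,0,0,0,-44,91],[0,0,0,0,0,-48,91],[0,0,0,5,0,-48,91],[0,0,0,11,0,-48,91],[0,0,0,17,0,-48,91],[0,0,0,23,-1,-48,91],[0,0,0,29,-1,-48,91],[0,0,0,35,-1,-48,91],[0,0,0,41,-2,-48,91]]}}

```text
time_s: 6.28
ee_pos: [454.4, -95.0, 7.3]
ee_rot: [-54.2, 89.9, 32.7]
force: [-3.9, 0.4, 3.1]
gripper_width: 90.8
```

```bash
python3 - <<'E'
from h import *
s=state();print(s['ee_pos'],s['force'])
save('scene','s3');save('side','d3')
cv2.imwrite('pics/c3.png',np.hstack([cv2.resize(cv2.imread('pics/s3.png')[150:300,200:360],None,fx=2.4,fy=2.4),cv2.resize(cv2.imread('pics/d3.png')[150:300,190:350],None,fx=2.4,fy=2.4)]))
E
```

```text
[454.36102843 -95.0251991    7.25352593] [-3.92720877  0.43445475  3.07165231]
```

View pics/c3.png

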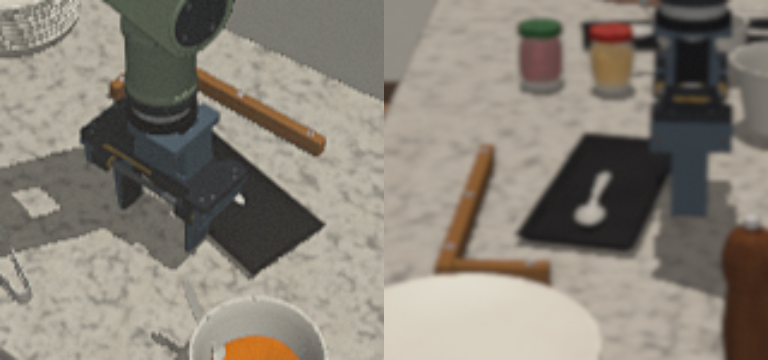

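The fingers are on the near rim, the tray is flat and the spoon is lying in it. I'll carry on pushing.

Call:
{"op": "drive_tool", "data": {"plan": [[0,0,0,6,0,0,91],[0,0,0,12,-1,0,91],[0,0,0,18,-1,0,91],[0,0,0,24,-2,0,91],[0,0,0,30,-2,0,91],[0,0,0,36,-2,0,91],[0,0,0,42,-3,0,91],[0,0,0,48,-3,0,91],[0,0,0,54,-3,0,91],[0,0,0,60,-4,0,91]]}}

```text
time_s: 7.62
ee_pos: [515.8, -99.1, 7.3]
ee_rot: [-75.9, 89.8, 11.1]
force: [-2.3, 0.7, 0.1]
gripper_width: 90.7
```

```bash
python3 - <<'E'
from h import *
s=state();print(s['ee_pos'],s['force'])
save('scene','s4');im=save('side','d4')
# tray corners from side view
m=(im.max(2)<60).astype(np.uint8)
cv2.imwrite('pics/c4.png',np.hstack([cv2.resize(cv2.imread('pics/s4.png')[150:300,200:360],None,fx=2.4,fy=2.4),cv2.resize(cv2.imread('pics/d4.png')[150:300,190:350],None,fx=2.4,fy=2.4)]))
E
```

```text
[515.75328883 -99.12412559   7.31820667] [-2.34381914  0.74518047  0.07791843]
```

View pics/c4.png

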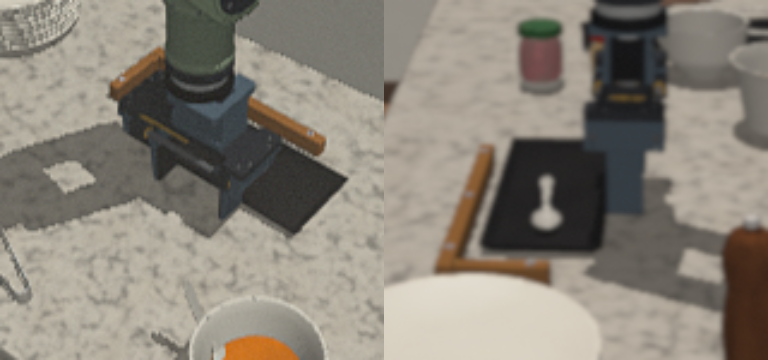

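Call:
{"op": "drive_tool", "data": {"plan": [[0,0,0,4,0,0,91],[0,0,0,8,0,0,91],[0,0,0,12,-1,0,91],[0,0,0,14,-1,0,91]]}}

```text
time_s: 8.22
ee_pos: [528.9, -100.1, 7.2]
ee_rot: [-34.1, 89.9, 52.8]
force: [-7.8, 0.1, 5.3]
gripper_width: 91.1
```

Call:
{"op": "drive_tool", "data": {"plan": [[0,0,0,1,0,0,91],[0,0,0,2,0,0,91]]}}

```text
time_s: 8.48
ee_pos: [528.9, -100.0, 7.0]
ee_rot: [73.6, 89.8, 160.6]
force: [-7.9, -1.0, 5.2]
gripper_width: 91.6
```

Call:
{"op": "drive_tool", "data": {"plan": [[0,0,0,1,0,0,91],[0,0,0,2,0,0,91]]}}

```text
time_s: 8.72
ee_pos: [528.8, -100.0, 7.1]
ee_rot: [81.8, 89.5, 168.7]
force: [-8.1, -0.2, 6.3]
gripper_width: 91.2
```

Call:
{"op": "drive_tool", "data": {"plan": [[0,0,0,-10,0,0,91],[0,0,0,-25,0,0,91],[0,0,0,-30,0,40,50],[0,0,0,-30,0,100,0],[0,0,0,-30,-40,160,0],[0,0,0,-30,-80,220,0],[0,0,0,-30,-120,270,0],[0,0,0,-30,-160,300,0],[0,0,0,-30,-190,300,0],[0,0,0,-30,-190,300,0]]}}

```text
time_s: 9.98
ee_pos: [498.5, -292.2, 307.2]
ee_rot: [89.6, 89.6, 176.4]
force: [0.2, 0.0, -0.2]
gripper_width: 14.0
```

```bash
python3 - <<'E'
from h import *
s=state();print(s['ee_pos'],s['gripper_width'])
save('wrist','w5');save('scene','s5')
cv2.imwrite('pics/c5.png',np.hstack([cv2.resize(cv2.imread('pics/s5.png')[150:300,220:380],None,fx=2.4,fy=2.4),cv2.resize(cv2.imread('pics/w5.png'),(416,312),interpolation=3)[:312].repeat(1,0) if 0 else cv2.copyMakeBorder(cv2.resize(cv2.imread('pics/w5.png'),(416,312),interpolation=3),0,48,0,0,0)]))
E
```

```text
[ 498.49380536 -292.17771845  307.22701644] 14.030917600517471
```

View pics/c5.png

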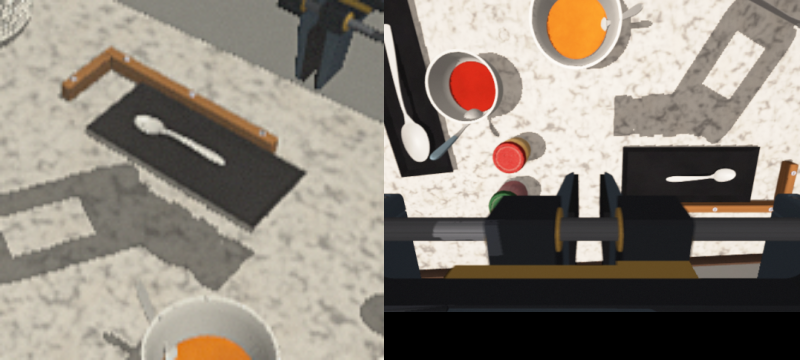

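```bash
python3 - <<'E'
from h import *
im=cv2.imread('pics/w5.png')[:,:,::-1]
g=im.max(2)
# near edge rows per column, and left/right edge cols per row
P=[]
for u in range(335,500,5):
    col=g[170:240,u]; v=170+np.argmax(col<70); P.append(ray('wrist',(u,v),12)[:2])
P=np.array(P); k=np.polyfit(P[:,1],P[:,0],1); print('near edge angle',np.degrees(np.arctan(k[0])),'x at y=-50',np.polyval(k,-50),'resid',(P[:,0]-np.polyval(k,P[:,1])).std())
for v in range(205,250,8):
    row=g[v,300:540]<70; idx=np.nonzero(row)[0]+300
    print(v,idx.min(),idx.max(),ray('wrist',(idx.min(),v),12)[:2].round(1),ray('wrist',(idx.max()+1,v),12)[:2].round(1))
w=woodmask(im)
for v in range(215,285,12):
    r=np.nonzero(w[v,490:560])[0]+490
    if len(r): print('stop',v,r.min(),ray('wrist',(r.min(),v),26)[:2].round(1))
E
```

```text
near edge angle 3.1436663672816585 x at y=-50 548.4984583233993 resid 6.554665474568417e-14
205 322 503 [ 549. -226.] [563.1  30.6]
213 322 502 [ 560.7 -226.2] [574.9  30.7]
221 322 500 [ 572.6 -226.4] [586.7  29.3]
229 321 499 [ 584.6 -228. ] [598.8  29.4]
237 300 497 [ 595.1 -258.6] [611.  28.]
245 300 496 [ 607.5 -259. ] [623.4  28. ]
stop 227 534 [593.2  67. ]
stop 239 532 [611.   66.8]
stop 251 529 [629.1  65.3]
stop 263 526 [647.6  63.7]
stop 275 490 [663.7  14. ]
```

The scene view shows the tray flush along the rail with the spoon lying in it. The tray's right end is at y≈-228, about 40–50 mm short of the end stop. I'll go to that end with the fingers closed.

Call:
{"op": "drive_tool", "data": {"plan": [[0,0,0,25,5,-40,0],[0,0,0,50,10,-90,0],[0,0,0,75,20,-140,0],[0,0,0,95,22,-190,0],[0,0,0,97,22,-240,0],[0,0,0,97,22,-280,0],[0,0,0,97,22,-299,0],[0,0,0,97,22,-300,0],[0,0,0,97,22,-300,0]]}}

```text
time_s: 11.2
ee_pos: [596.5, -267.9, 8.2]
ee_rot: [79.3, 89.7, 166.2]
force: [-0.6, -0.2, 0.0]
gripper_width: 0.4
```

Call:
{"op": "drive_tool", "data": {"plan": [[0,0,0,0,5,0,0],[0,0,0,1,11,0,0],[0,0,0,1,17,0,0],[0,0,0,1,23,0,0],[0,0,0,2,29,0,0],[0,0,0,2,35,0,0],[0,0,0,2,41,0,0],[0,0,0,3,47,0,0],[0,0,0,3,50,0,0]]}}

```text
time_s: 12.32
ee_pos: [599.3, -217.7, 8.2]
ee_rot: [82.7, 89.6, 169.7]
force: [-0.8, -4.3, 0.5]
gripper_width: 0.6
```

Call:
{"op": "drive_tool", "data": {"plan": [[0,0,0,0,3,0,0],[0,0,0,0,6,0,0],[0,0,0,1,9,0,0],[0,0,0,1,11,0,0]]}}

```text
time_s: 12.82
ee_pos: [599.9, -206.8, 8.1]
ee_rot: [86.9, 89.6, 173.9]
force: [-2.4, -4.5, 1.6]
gripper_width: 0.1
```

Call:
{"op": "drive_tool", "data": {"plan": [[0,0,0,0,2,0,0],[0,0,0,0,4,0,0],[0,0,0,0,6,0,0]]}}

```text
time_s: 13.2
ee_pos: [600.0, -200.6, 8.2]
ee_rot: [86.2, 89.6, 173.2]
force: [-2.3, -2.3, 1.3]
gripper_width: 0.5
```

Call:
{"op": "drive_tool", "data": {"plan": [[0,0,0,0,2,0,0],[0,0,0,0,4,0,0]]}}

```text
time_s: 13.45
ee_pos: [600.1, -196.4, 8.1]
ee_rot: [84.8, 89.6, 171.8]
force: [-0.8, -3.1, 1.4]
gripper_width: 0.4
```

Call:
{"op": "drive_tool", "data": {"plan": [[0,0,0,0,2,0,0],[0,0,0,0,4,0,0]]}}

```text
time_s: 13.7
ee_pos: [600.3, -192.1, 8.2]
ee_rot: [83.2, 89.6, 170.2]
force: [-0.4, -2.1, 0.8]
gripper_width: 0.5
```

Call:
{"op": "drive_tool", "data": {"plan": [[0,0,0,0,2,0,0],[0,0,0,0,3,0,0]]}}

```text
time_s: 13.95
ee_pos: [600.4, -189.0, 8.2]
ee_rot: [84.8, 89.6, 171.8]
force: [-1.4, -4.6, 1.3]
gripper_width: 0.3
```

Call:
{"op": "drive_tool", "data": {"plan": [[0,0,0,0,2,0,0],[0,0,0,0,3,0,0]]}}

```text
time_s: 14.2
ee_pos: [600.5, -188.6, 8.2]
ee_rot: [126.1, 89.6, -146.8]
force: [-2.0, -11.1, -1.1]
gripper_width: 0.6
```

Call:
{"op": "drive_tool", "data": {"plan": [[0,0,0,0,2,0,0],[0,0,0,0,3,0,0]]}}

```text
time_s: 14.45
ee_pos: [600.5, -188.5, 8.3]
ee_rot: [152.0, 89.4, -120.8]
force: [-2.3, -14.7, -1.3]
gripper_width: 0.6
```

```bash
python3 - <<'E'
from h import *
print(state()['ee_pos'],state()['force'])
save('scene','s6');save('side','d6')
cv2.imwrite('pics/c6.png',np.hstack([cv2.resize(cv2.imread('pics/s6.png')[150:270,220:350],None,fx=3,fy=3),cv2.resize(cv2.imread('pics/d6.png')[170:290,190:320],None,fx=3,fy=3)]))
E
```

```text
[ 600.46956376 -188.52838062    8.2617467 ] [ -2.29704968 -14.69394755  -1.34233274]
```

View pics/c6.png

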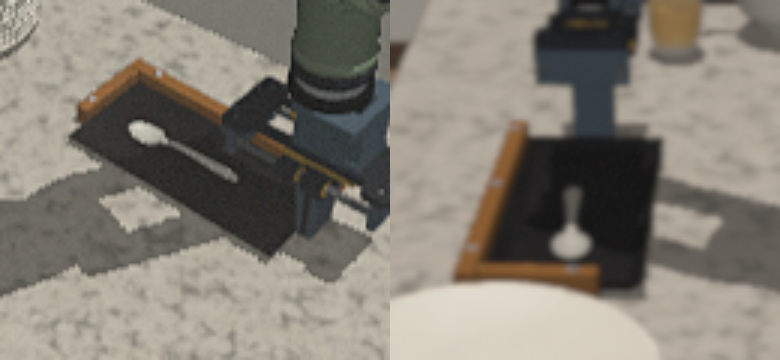

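The tray is seated against the stop: force rose to 15 N with no more movement, and both views agree. Next I'll reseat it along the rail with a two-finger push on the near side.

Call:
{"op": "drive_tool", "data": {"plan": [[0,0,0,0,-10,0,0],[0,0,0,0,-25,0,0],[0,0,0,0,-25,50,0],[0,0,0,0,-25,100,0],[0,0,0,-30,20,120,50],[0,0,0,-65,70,120,91],[0,0,0,-100,110,120,91],[0,0,0,-100,134,110,91],[0,0,0,-100,134,60,91],[0,0,0,-100,134,60,91]]}}

```text
time_s: 15.8
ee_pos: [497.8, -54.0, 66.0]
ee_rot: [122.6, 89.2, -150.2]
force: [-0.1, 0.2, 0.1]
gripper_width: 57.7
```

Call:
{"op": "drive_tool", "data": {"plan": [[0,0,0,0,0,0,91],[0,0,0,0,0,-30,91],[0,0,0,0,0,-56,91],[0,0,0,0,0,-60,91],[0,0,0,6,0,-60,91],[0,0,0,12,0,-60,91],[0,0,0,18,0,-60,91],[0,0,0,23,0,-60,91],[0,0,0,27,0,-60,91]]}}

```text
time_s: 16.92
ee_pos: [525.2, -54.0, 6.1]
ee_rot: [123.2, 89.2, -149.6]
force: [-0.9, 0.1, 0.2]
gripper_width: 90.9
```

Call:
{"op": "drive_tool", "data": {"plan": [[0,0,0,2,0,1,91],[0,0,0,4,0,1,91],[0,0,0,6,0,1,91],[0,0,0,8,0,1,91]]}}

```text
time_s: 17.42
ee_pos: [531.0, -53.9, 6.8]
ee_rot: [114.7, 88.9, -158.1]
force: [-6.6, -1.0, 5.1]
gripper_width: 90.9
```

Call:
{"op": "drive_tool", "data": {"plan": [[0,0,0,2,0,0,91],[0,0,0,3,0,0,91]]}}

```text
time_s: 17.68
ee_pos: [531.0, -53.9, 6.6]
ee_rot: [108.6, 88.6, -164.2]
force: [-7.3, -1.0, 5.6]
gripper_width: 91.0
```

Call:
{"op": "drive_tool", "data": {"plan": [[0,0,0,-10,0,0,91],[0,0,0,-30,0,0,91],[0,0,0,-30,0,50,91],[0,0,0,-30,0,100,91],[0,0,0,-30,0,160,91],[0,0,0,0,0,210,91],[0,0,0,50,0,260,91],[0,0,0,100,0,300,91],[0,0,0,140,0,300,91],[0,0,0,140,0,300,91]]}}

```text
time_s: 18.92
ee_pos: [673.6, -53.8, 304.9]
ee_rot: [108.6, 88.6, -164.1]
force: [-1.0, 0.1, -0.2]
gripper_width: 91.0
```

```bash
python3 - <<'E'
from h import *
s=state();print(s['ee_pos'],s['force'])
save('wrist','w7');save('scene','s7')
cv2.imwrite('pics/c7.png',np.hstack([cv2.resize(cv2.imread('pics/s7.png')[160:260,225:350],(375,300)),cv2.resize(cv2.imread('pics/w7.png'),(400,300),interpolation=3)]))
E
```

```text
[673.62130872 -53.78877572 304.86196787] [-0.95872547  0.0534466  -0.23867215]
```

View pics/c7.png

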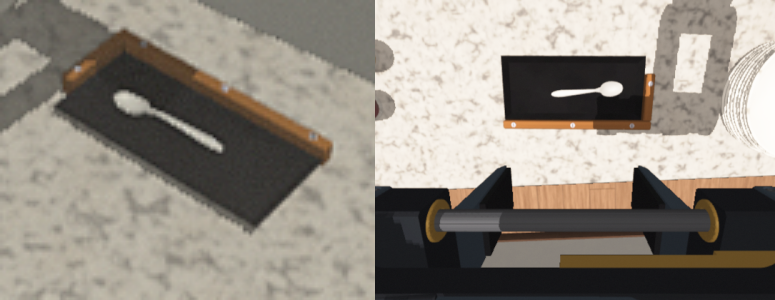

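Both views show the tray in the corner of the guide with the spoon in it. I'll check the gaps numerically.

```bash
python3 - <<'E'
from h import *
im=cv2.imread('pics/w7.png')[:,:,::-1].copy(); g=im.max(2); w=woodmask(im); w[220:]=0
i=camera_info('wrist')
for u in (200,240,280,320,360):
    d=np.nonzero(g[75:200,u]<60)[0]+75; r=np.nonzero(w[:,u])[0]; print('col',u,'dark',d.min(),d.max(),'rail',r.min(),'->',ray('wrist',(u,d.min()),12)[:2].round(1),'rail inner',ray('wrist',(u,r.min()),26)[:2].round(1))
for v in (110,125,140,155):
    d=np.nonzero(g[v,170:400]<60)[0]+170; r=np.nonzero(w[v,300:])[0]+300; print('row',v,d.min(),d.max(),r.min() if len(r) else None,ray('wrist',(d.min(),v),12)[:2].round(1),'end',ray('wrist',(d.max()+1,v),12)[:2].round(1),'stop inner top',ray('wrist',(r.min(),v),26)[:2].round(1))
P=np.array([ray('wrist',(u,np.argmax(g[60:110,u]<60)+60),12)[:2] for u in range(190,370,4)]);print('near angle',np.degrees(np.arctan(np.polyfit(P[:,1],P[:,0],1)[0])))
Q=np.array([ray('wrist',(u,np.nonzero(w[:,u])[0].min()),26)[:2] for u in range(190,370,4)]);print('rail angle',np.degrees(np.arctan(np.polyfit(Q[:,1],Q[:,0],1)[0])))
E
```

```text
col 200 dark 79 166 rail 167 -> [ 541.6 -146.4] rail inner [ 652.2 -155. ]
col 240 dark 79 167 rail 168 -> [544.1 -95.2] rail inner [ 656.1 -102.2]
col 280 dark 79 167 rail 168 -> [546.7 -44.1] rail inner [658.7 -49.3]
col 320 dark 79 167 rail 168 -> [549.2   7. ] rail inner [661.2   3.5]
col 360 dark 79 167 rail 168 -> [551.7  57.9] rail inner [663.8  56.2]
row 110 179 376 377 [ 578.2 -178. ] end [590.9  80.6] stop inner top [591.1  76.7]
row 125 180 375 376 [ 597.2 -178.9] end [609.9  79.8] stop inner top [609.5  75.9]
row 140 181 375 376 [ 616.7 -179.9] end [629.4  80.2] stop inner top [628.4  76.4]
row 155 182 373 374 [ 636.6 -181. ] end [649.1  78.1] stop inner top [647.6  74.2]
near angle 2.8515069922979768
rail angle 2.991569128776336
```

```bash
python3 -c "
from h import *
env.job_done()"
```

```text
the job is handed in; nothing more can be done
```

I pushed the teaspoon tray home in the corner guide and handed the job in at about 19 s of the 61 s allowed; the hand-in gives no verdict. I made three pushes:

1. With the fingers open, I pushed on the near long side until the tray lay along the rail.
2. With the fingers closed, I pushed on the right end until it met the end stop, where the force rose to about 15 N and movement stopped.
3. With the fingers open again, I gave the near side a light push of about 7 N to seat it.

**Last checks:**
- **Fit:** no gap showed at the rail or the end stop in the last wrist picture. The tray's long side is within about 0.15° of the rail. From its near edge to the rail's inner face measured about 112 mm, against the tray's true width of 115 mm, which is within the camera calibration.
- **Spoon and hand:** the spoon lies in the tray, and the hand is about 300 mm above everything.
- **Jars and mill:** I kept well clear of them but did not measure them again at the end.
- **Disagreement:** my readings of the end stop's position differed by up to 13 mm between views, so I relied on the contact force to tell when the tray had reached it.

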